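Change over the option rocker of the fitted module

TASK

One slot of the carrier holds a module: take the stylus from its cradle and, with its tip, gently flip the rocker straight beside that slot fully over to its other position, leaving the other three rockers as they are. Keep the gripper itself off the rockers and never lean on them hard (20 N or more); then lay the stylus back in its cradle as it lay, and leave the other things on the bench alone.

Things in the scene. Friction and masses are not known exactly. Their poses are not given: they have to be found in the camera images.
- carrier: module carrier: grey box 120 (x) x 100 (y) x 30 mm, fixed; origin at the centre of its underside, z up. On its top, towards +x (x = 32 mm), four rockers in a row at y = 27, 9, -9, -27 mm; towards -x (x = -28 mm), four slots at the same y, each with its own rocker straight beside it in +x. One slot holds the module, three have flat grey blanking plates 3 mm high.
- bank (a point): middle of the rocker bank, level with the tops of its black walls, 44 mm above the table. Each rocker lies in a well 40 (x) x 14 mm (y) centred on its pivot; the walls (ribs 4 mm, end walls 3 mm thick) rise 14 mm above the carrier's top, 5 mm above the pivots: too narrow for fingers, too deep for a stylus held level. Tilt the stylus tip down, 30 to 45 degrees.
- module: the plug-in module: upright green board with a black block, 40 (x) x 13 (y) x 24 mm high, fixed in one of the four slots; origin at the centre of its underside on the carrier's top, axes parallel to the carrier's.
- cell_a: black seat (36 x 12.5 mm, fixed) of one rocker; origin on the carrier's top under the rocker's pivot, which lies 9 mm above the origin and runs along y; axes parallel to the carrier's. Which seat is at which place in the row varies. It carries rocker_a.
- rocker_a (a joint): seat cell_a: 0 to 0.7 rad: 0 = its +x end raised, 0.7 = its -x end raised. White flat paddle 26 (x) x 11 (y) x 4 mm, centred on the pivot, leaning 0.35 rad either way. It is stiff and stays where it is left, so press it right down to its stop: the raised end, 10 mm from the pivot, takes about 3 N all the way; that point's top face sinks from 5.3 to -1.5 mm relative to the pivot.
- cell_b: black seat (36 x 12.5 mm, fixed) of one rocker; origin on the carrier's top under the rocker's pivot, which lies 9 mm above the origin and runs along y; axes parallel to the carrier's. Which seat is at which place in the row varies. It carries rocker_b.
- rocker_b (a joint): seat cell_b: as rocker_a.
- cell_c: black seat (36 x 12.5 mm, fixed) of one rocker; origin on the carrier's top under the rocker's pivot, which lies 9 mm above the origin and runs along y; axes parallel to the carrier's. Which seat is at which place in the row varies. It carries rocker_c.
- rocker_c (a joint): seat cell_c: as rocker_a.
- cell_d: black seat (36 x 12.5 mm, fixed) of one rocker; origin on the carrier's top under the rocker's pivot, which lies 9 mm above the origin and runs along y; axes parallel to the carrier's. Which seat is at which place in the row varies. It carries rocker_d.
- rocker_d (a joint): seat cell_d: as rocker_a.
- stylus: stylus, 147 mm long, 28 to 46 g, loose: black square handle 12 x 12 x 100 mm, its centre at the origin, its length along x; a 4 mm steel rod continues from the handle's -x end to a 6 mm ball tip. Starts level in the cradle. The handle from x = -40 to +25 mm is free for the fingers; x = -25 mm is a good place, 69 mm from the tip. It may turn in a weak grip: grip it with 40 N or more.
- stylus_tip (a point): centre of the stylus's ball tip (radius 3 mm), at x = -94 mm in the stylus's frame.
- cradle: stylus cradle, fixed; origin on the table. Grey base plate 150 x 60 x 6 mm (its x from -87 to 63 mm) with two notched aluminium posts, 8 mm thick, 42 mm wide in y: at x = 38 mm for the handle (notch floor 18 mm wide, 34 mm high) and x = -70 mm for the rod (floor 12 mm wide, 38 mm high); notches flare out 7 mm a side, to 15 mm above their floors.
- cradle_rest (a point): where the stylus's origin belongs when it lies in the cradle, 40 mm above the cradle's origin (it starts within 5 mm of it lengthwise), the stylus parallel to the cradle's x with its tip towards -x.
- flux_tin: bystander, loose: flat aluminium tin, 42 mm across, 18 mm high; leave it alone.
- circuit_board: bystander, loose: bare copper board 60 x 45 x 4 mm; leave it alone.
- solder_spool: bystander, loose: grey spool, 60 mm across, 38 mm high; leave it alone.
- tip_cleaner: bystander, loose: steel bowl 72 mm across, 32 mm high; leave it alone.
- screwdriver: bystander, loose: blue-handled screwdriver 170 mm long, lying; leave it alone.
- cutters: bystander, loose: side cutters with blue handles, 140 mm long, 12 mm high, lying; leave it alone.
- helping_hand: bystander, loose: magnifier stand 70 x 60 mm foot, 143 mm high, arms 176 mm wide; leave it alone.
Things that resemble listed ones, but are neither listed nor needed, are in the scene too. Of the things shaped like the stylus, the black one is meant.

How it is judged:
By the outcome, as a careful person would: the job done as asked, in the order asked, and still so for the second after the job is handed in, with the robot touching nothing.
It also fails if it takes over 61 s, if anything falls off the work surface, if the arm or the gripper's body presses on something with over 40 N, if the wrist force passes 120 N, or if a joint passes its speed limit or range.

ROBOT

A 7-joint arm with a two-finger parallel gripper is mounted at the origin on the work surface. World frame = base frame: x ahead of the robot, y to its left, z up, the work surface at z = 0. Lengths are in m, angles in degrees, forces in N, time in s.
With the tool pointing down it reaches from about 0.425 to 0.875 m from the base axis. Payload 4.7 kg.
Tool frame: the origin (TCP) lies midway between the tips of the shut fingers; the grasp point (between the pads) lies 19 mm behind it; z points along the fingers, y is the direction in which the jaws open and shut (so a half turn about z gives the same grasp; the last joint's range is limited). The gripper opens to 87 mm and grips with 3 to 60 N. Pads are 19 mm wide; open, the fingers measure 117 mm over their backs; the gripper's body (75 mm by 190 mm) begins 51 mm behind the grasp point.
Start: joints at [-69.036, 18.392, -4.016, 83.108, 1.295, 78.541, -3.26], TCP at [0.224, 0.61, 0.223] pointing down, gripper open.
Joint ranges: [-163.93, 163.93], [-17.29, 119.83], [-79.2, 71.16], [3.27, 140.29], [-89.18, 269.18], [5.43, 117.66], [-154.24, 154.24]. Speed limits (degrees/s): [147.25, 147.25, 180, 180, 180, 180, 180].

INTERFACE

Orientations are given as [roll, pitch, yaw] about the fixed x, y, z axes, in that order (R = Rz(yaw) Ry(pitch) Rx(roll)).
In Python, from cell import env gives the robot as it stands. The module is installed in compiled form; this text tells all that it offers.
- The arm moves only by the tool servo_tool, never from a script. Its argument "plan" is a list of rows, each a list of 3 entries, a list of its own where there are three numbers: the opening, from 0 (shut) to 1 (fully open), then the shift along the tool's x, y, z in cm, then the turn, a rotation vector about the tool's x, y, z in degrees. A call has 1 to 20 rows; each row shifts and turns the pose as measured when the row begins, along the tool's axes as they then stand; what a row does not reach is not made up. A row lasts 1/12 s, in which the tool goes at most 41.7 mm and 7.16 degrees, less where a joint would pass 70% of its speed; a pose out of reach is approached as far as the arm can. A call is refused whole if a number of a shift passes 4.17 or a number of a turn 7.16, either way. A call with a gripper value outside its range is refused whole. The fingers move at their own pace and stop on an object; "force" is the grip in N (left out, the last holds). Time passes only in rows, so rows that do not move let the fingers close. It gives the time, the measured TCP pose, the force and the opening at its end, in the units of the state.
- env.get_obs(): the state, without advancing time (a new reading comes with each control period).
- env.read_camera(name): name is "scene" or "side" or "wrist"; returns a dict with "image" (480x640x3 uint8, blue, green, red), "fx", "fy", "cx", "cy" (pixels), "k1" (the pictures are not rectified: a ray, as slopes to the right and down, at radius r is drawn at 1 + k1 r^2 times it, then the intrinsics apply), "rvec" (rotation vector, rad) and "tvec" (3), from world to camera coordinates, as OpenCV has them; the wrist camera has in their place "T_tool_cam" (4x4, takes a point from camera to tool coordinates, whose origin is the TCP and whose axes are the flange's). Camera axes: x right, y down, z forward; pixel columns grow to the right and rows downward; lengths in m; the calibration is good to about 2 mm. A picture is of the moment at which its call begins: read the wrist's pose just before it. There is no depth.
- env.sign_off(): hands the job in, once; it reports no verdict.
The state is a dict: "time_s": time; "qpos": joint angles; "joint_velocities": joint speeds; "effort": joint torques, N m; "tool_pos": TCP position; "tool_rot": TCP orientation; "force": force on the tool from outside, world axes, zero at the start; "wrist_torque": the same for the moment, N m; "grip_width": finger opening in m.
Only numpy, scipy, OpenCV 4.12 (cv2) and the standard library are available. Lean on these libraries where they do the work, as an engineer would, in place of code of your own. Each camera call takes 0.05 s, during which the arm holds its last target. There are 200 camera calls.

## Working session

There is one attempt and no reset: what is moved stays moved. The work goes in short steps, Python scripts to look and compute and a tool call to move; the robot and the scene stay as the last step left them, time stands still between calls to the robot, and variables do not carry over. Pictures are saved under pics/ and viewed, about 8 in all and at most 12, crops included, and the job is handed in when it is done.

Besides the shell and the picture viewer there is one more tool, called after ">>>" as name(argument=value, ...), one argument or row to a line, values as JSON. servo_tool: Moves the arm, as the interface text tells. Its arguments: {"type":"object","properties":{"plan":{"type":"array"},"force":{"type":"number"}},"required":["plan"]}

```bash
mkdir -p pics; cat > h.py <<'E'
import numpy as np, cv2
from scipy.spatial.transform import Rotation as R
from cell import env
def cam(name):
    o=env.get_obs(); c=env.read_camera(name)
    K=np.array([[c['fx'],0,c['cx']],[0,c['fy'],c['cy']],[0,0,1.]])
    if 'rvec' in c:
        Rm=cv2.Rodrigues(np.array(c['rvec'],float))[0]; t=np.array(c['tvec'],float).ravel()
    else:
        T=np.eye(4);T[:3,:3]=R.from_euler('xyz',o['tool_rot'],degrees=True).as_matrix();T[:3,3]=o['tool_pos']
        M=np.linalg.inv(T@np.array(c['T_tool_cam'])); Rm=M[:3,:3];t=M[:3,3]
    return dict(img=c['image'],K=K,R=Rm,t=t,d=np.array([c['k1'],0,0,0.]))
def proj(c,P): return cv2.projectPoints(np.atleast_2d(np.array(P,float)),cv2.Rodrigues(c['R'])[0],c['t'],c['K'],c['d'])[0].reshape(-1,2)
def back(c,uv,z):
    n=cv2.undistortPoints(np.array(uv,float).reshape(-1,1,2),c['K'],c['d']).reshape(-1,2)
    C=-c['R'].T@c['t']; D=np.c_[n,np.ones(len(n))]@c['R']
    return C+D*((z-C[2])/D[:,2])[:,None]
def save(n,im): cv2.imwrite('pics/'+n,im)
E
python3 - <<'E'
from h import *
print(env.get_obs())
for n in('scene','side'):
    c=cam(n);save(n+'.png',c['img']);print(n,c['K'][0,0],-c['R'].T@c['t'])
E
```

```text
{'time_s': 0.0, 'qpos': array([-69.03498826,  18.43930372,  -4.01431071,  83.1753286 ,
         1.29551077,  78.54087291,  -3.25986114]), 'joint_velocities': array([ 0.00949433, -0.0212709 ,  0.05308516, -0.08396839, -0.04285756,
        0.04230908, -0.02492464]), 'effort': array([-1.50081774e-03, -4.91278553e+01, -4.04913062e-01, -3.12542081e+01,
       -6.42033597e-02,  4.34854743e-02,  1.65929691e-04]), 'tool_pos': array([0.22385874, 0.60964072, 0.22145485]), 'tool_rot': array([-1.79889762e+02,  6.67244387e-03,  1.59843836e+02]), 'force': array([0.28842178, 0.74209003, 0.27645367]), 'wrist_torque': array([ 0.02290247, -0.02811064, -0.02747989]), 'grip_width': 0.08696874138330404}
scene 454.22315706038427 [ 1.01000054 -0.59223139  0.77282557]
side 518.5636912500333 [ 0.33921868 -0.86117133  0.56667668]
```

View pics/scene.png

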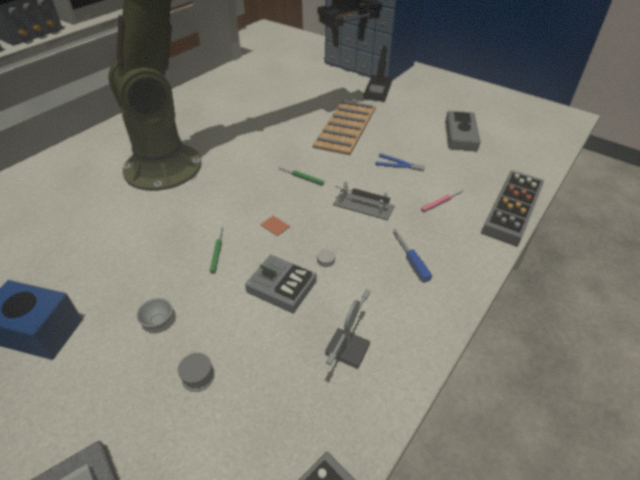

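View pics/side.png

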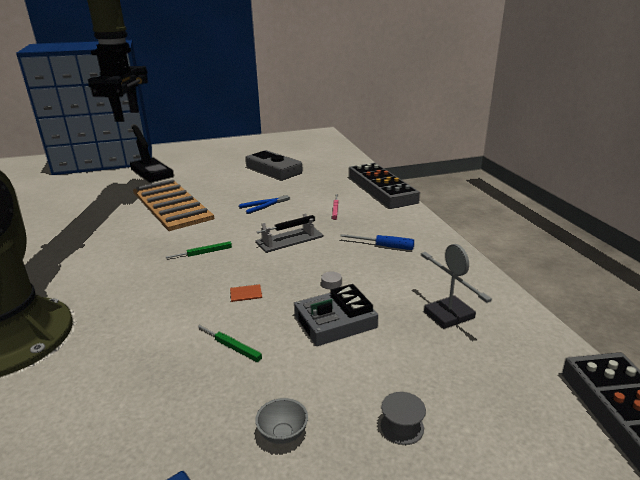

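The black stylus lies in the cradle at scene (370,197). The lookalikes are green at (302,176) and (217,250), pink at (441,201), and the blue screwdriver at (415,260). I choose the black one. The carrier is at scene (282,282) and side (336,313).

```bash
python3 - <<'E'
from h import *
a=cv2.imread('pics/scene.png');b=cv2.imread('pics/side.png')
def cr(im,x,y,w=100,h=75): return cv2.resize(im[y:y+h,x:x+w],(400,300),interpolation=cv2.INTER_CUBIC)
save('crop1.png',np.vstack([np.hstack([cr(a,235,245),cr(a,320,170)]),np.hstack([cr(b,288,277),cr(b,240,195)])]))
c=cam('scene');s=cam('side')
print(back(c,[[282,270]],.03),back(s,[[336,305]],.03),back(c,[[370,197]],.04),back(s,[[293,222]],.04))
E
```

```text
[[ 0.55315286 -0.11367923  0.03      ]] [[ 0.57021383 -0.12776533  0.03      ]] [[0.57888174 0.20282545 0.04      ]] [[0.57276562 0.21011023 0.04      ]]
```

View pics/crop1.png

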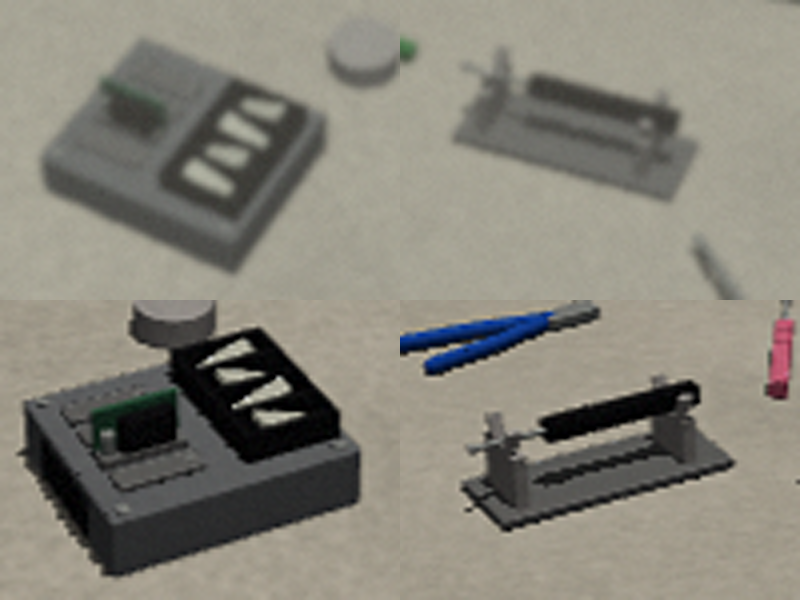

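```bash
python3 - <<'E'
from h import *
c=cam('scene');s=cam('side')
print('carrier top corners')
print(back(c,[[245.5,284.5],[293.5,303.5],[316.7,275],[270,254.5]],.03).round(3))
print(back(s,[[294.25,302],[315,330],[377.5,312.75]],.03).round(3))
print('stylus handle ends'); print(back(c,[[352.5,190.5],[389,200]],.04).round(3),back(s,[[375/4+180+.0,0]],.04)[0:0])
print(back(s,[[275.5,229],[414-100,217.5]],.04).round(3), 'rod tip',back(s,[[258,232]],.04).round(3))
w=env.read_camera('wrist');print(w['T_tool_cam'].round(3) if hasattr(w['T_tool_cam'],'round') else w['T_tool_cam'],w['fx'])
E
```

```text
carrier top corners
[[ 0.518 -0.191  0.03 ]
 [ 0.63  -0.169  0.03 ]
 [ 0.622 -0.08   0.03 ]
 [ 0.502 -0.094  0.03 ]]
[[ 0.501 -0.096  0.03 ]
 [ 0.515 -0.186  0.03 ]
 [ 0.632 -0.172  0.03 ]]
stylus handle ends
[[0.529 0.198 0.04 ]
 [0.624 0.222 0.04 ]] []
[[0.526 0.187 0.04 ]
 [0.626 0.218 0.04 ]] rod tip [[0.485 0.185 0.04 ]]
[[-0.    -0.962 -0.273  0.075]
 [ 1.    -0.    -0.    -0.   ]
 [ 0.    -0.273  0.962 -0.162]
 [ 0.     0.     0.     1.   ]] 360.1947432683469
```

>>> servo_tool(
  plan=[
    [1, [0, 0, 0], [0, 0, -6]],
    [1, [0, 0, 0], [0, 0, -6]],
    [1, [0, 0, 0], [0, 0, -6]],
    [1, [0, 0, 0], [0, 0, -6]],
    [1, [0, 0, 0], [0, 0, -6]],
    [1, [0, 0, 0], [0, 0, -6]],
    [1, [-1.6, -3.4, 0], [0, 0, 0]],
    [1, [-1.6, -3.4, 0], [0, 0, 0]],
    [1, [-1.6, -3.4, 0], [0, 0, 0]],
    [1, [-1.6, -3.4, 0], [0, 0, 0]],
    [1, [-1.6, -3.4, 0], [0, 0, 0]],
    [1, [-1.6, -3.4, 0], [0, 0, 0]],
    [1, [-1.6, -3.4, 0], [0, 0, 0]],
    [1, [-1.6, -3.4, 0], [0, 0, 0]],
    [1, [-1.6, -3.4, 0], [0, 0, 0]],
    [1, [-1.6, -3.4, 0], [0, 0, 0]],
    [1, [-1.6, -3.4, 0], [0, 0, 0]],
    [1, [-1.6, -3.4, 0], [0, 0, 0]],
    [1, [-1.6, -3.4, 0], [0, 0, 0]],
    [1, [-1.6, -3.4, 0], [0, 0, 0]],
  ],
  force=50,
)

```text
time_s: 2.02
tool_pos: [0.5899, 0.2209, 0.2197]
tool_rot: [179.5, -0.0, -160.9]
force: [-0.1, 0.2, -0.1]
grip_width: 0.0871
```

```bash
cat >> h.py <<'E'
def need(pos,rot,steps=1):
    o=env.get_obs(); A=R.from_euler('xyz',o['tool_rot'],degrees=True); B=R.from_euler('xyz',rot,degrees=True)
    print('now',o['tool_pos'].round(4),o['tool_rot'].round(2),'F',o['force'].round(2),'w',round(o['grip_width'],4),'t',o['time_s'])
    d=np.array(pos)-o['tool_pos']
    print('shift cm (cur tool axes)',(A.inv().apply(d)*100).round(2),' after turn:',(B.inv().apply(d)*100).round(2),'turn',(A.inv()*B).as_rotvec(degrees=True).round(2))
E
python3 - <<'E'
from h import *
o=env.get_obs();c=cam('wrist');save('w1.png',c['img']);np.savez('w1.npz',**c);print(env.get_obs()['qpos'],o['tool_pos'])
E
```

```text
[-29.91954049  16.11445303   9.90963645  86.65567767  -2.81364999
  77.3649927   88.66280774] [0.58992055 0.22087279 0.21973533]
```

View pics/w1.png

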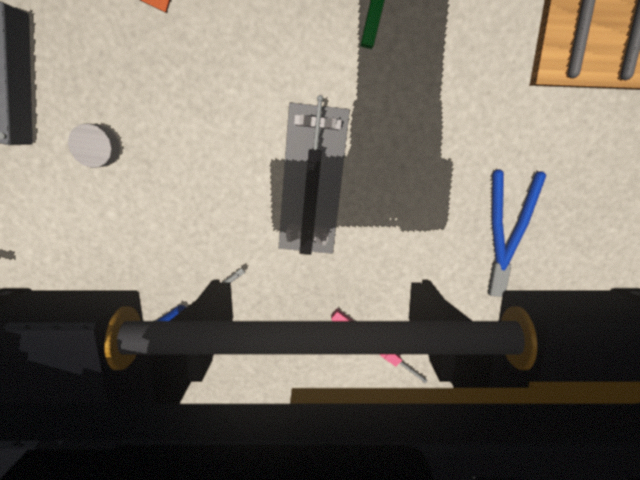

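The wrist view shows the black handle from (316,150) to (306,253), the ball tip at (321,99), and the base plate corners at (291,102), (350,109), (333,252) and (279,248).

```bash
python3 - <<'E'
from h import *
c=dict(np.load('w1.npz'))
h=back(c,[[316,150],[306,253]],.045); t=back(c,[[321,99]],.04); b=back(c,[[291,102],[350,109],[333,252],[279,248]],.006)
print(h,t);print(b)
d=h[1]-t[0];yaw=np.degrees(np.arctan2(d[1],d[0]));print('yaw',yaw, 'len',np.linalg.norm(h[1]-h[0]),np.linalg.norm(d[:2]))
e=b[[2,3]].mean(0)-b[[0,1]].mean(0);print('cradle yaw',np.degrees(np.arctan2(e[1],e[0])),np.linalg.norm(e),'plate mid',b.mean(0))
u=e/np.linalg.norm(e);print('cradle origin',b.mean(0)+.012*u, 'stylus origin from tip', t[0]+.094*u,'mid handle',h.mean(0))
u=d/np.linalg.norm(d);g=t[0]+.069*u; g[2]=.04;print('grasp',g)
need([g[0],g[1],.12],[180,0,yaw-180])
E
```

```text
[[0.52703944 0.19592758 0.045     ]
 [0.62261632 0.21826899 0.045     ]] [[0.48432178 0.18598023 0.04      ]]
[[0.49298234 0.1583733  0.006     ]
 [0.4801444  0.21501411 0.006     ]
 [0.6238989  0.24853975 0.006     ]
 [0.63866159 0.19144529 0.006     ]]
yaw 13.141894724828322 len 0.09815334338737954 0.14201388344329252
cradle yaw 12.958004055527239 0.14849843477695454 plate mid [0.55892181 0.20334311 0.006     ]
cradle origin [0.57061622 0.20603396 0.006     ] stylus origin from tip [0.57592805 0.20705849 0.04      ] mid handle [0.57482788 0.20709829 0.045     ]
grasp [0.55147307 0.20165859 0.04      ]
now [0.5961 0.2108 0.2194] [ 1.7999e+02  1.1000e-01 -1.6156e+02] F [ 4.42 -6.39  0.66] w 0.087 t 2.0667
shift cm (cur tool axes) [4.54 0.54 9.94]  after turn: [4.55 0.12 9.94] turn [0.02 0.11 5.3 ]
```

>>> servo_tool(
  plan=[
    [0.6, [0, 0, 0], [0, 0, 5.2]],
    [0.6, [1.5, 0, 1.5], [0, 0, 0]],
    [0.6, [1.5, 0, 1.5], [0, 0, 0]],
    [0.6, [1.5, 0, 1.5], [0, 0, 0]],
    [0.6, [0, 0, 1.5], [0, 0, 0]],
    [0.6, [0, 0, 0], [0, 0, 0]],
    [0.6, [0, 0, 0], [0, 0, 0]],
    [0.6, [0, 0, 0], [0, 0, 0]],
  ],
)

```text
time_s: 2.73
tool_pos: [0.5555, 0.1926, 0.1579]
tool_rot: [-179.8, 0.3, -167.9]
force: [0.7, 1.7, 0.1]
grip_width: 0.0529
```

```bash
python3 - <<'E'
from h import *
c=cam('wrist');save('w2.png',c['img']);np.savez('w2.npz',**c);need([0.5515,.2017,.12],[180,0,-166.9])
g=cv2.cvtColor(c['img'],cv2.COLOR_BGR2GRAY)
E
```

```text
now [0.556  0.1927 0.1584] [-179.85    0.34 -167.9 ] F [0.71 0.48 0.55] w 0.053 t 2.7833
shift cm (cur tool axes) [0.27 0.98 3.83]  after turn: [0.23 0.98 3.84] turn [-0.15  0.34 -1.  ]
```

View pics/w2.png

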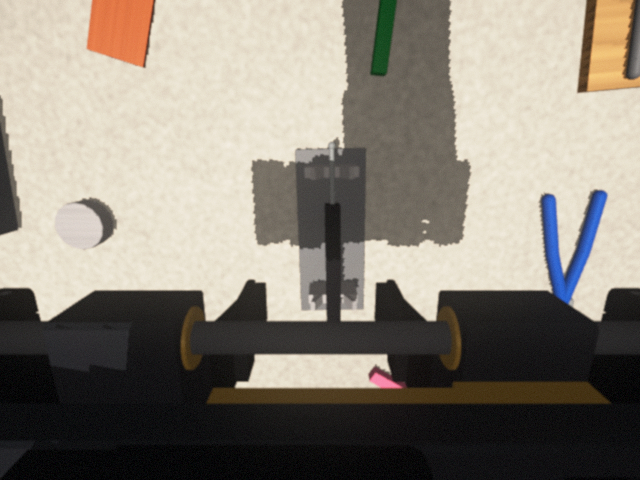

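Close-up: tip at (333,145), handle along column 333 from row 205 down, plate corners at (296,149), (366,149), (364,310) and (302,310).

```bash
python3 - <<'E'
from h import *
c=dict(np.load('w2.npz'))
h=back(c,[[333,205],[334,318]],.046); t=back(c,[[333,145]],.041); b=back(c,[[296,149],[366,149],[364,310],[302,310]],.006)
print(h,t);print(b)
d=h[1]-t[0];yaw=np.degrees(np.arctan2(d[1],d[0]));e=b[[2,3]].mean(0)-b[[0,1]].mean(0)
print('yaw',yaw,'cradle yaw',np.degrees(np.arctan2(e[1],e[0])),np.linalg.norm(e),'plate mid',b.mean(0),'orig',b.mean(0)+.012*e/np.linalg.norm(e))
u=d/np.linalg.norm(d);g=t[0]+.069*u;print('grasp from tip',g,'from handle end',h[0]+.025*u)
need([g[0],g[1],.021],[180,0,yaw-180])
E
```

```text
[[0.52682235 0.19546361 0.046     ]
 [0.62029829 0.21729186 0.046     ]] [[0.48354048 0.18591499 0.041     ]]
[[0.49351547 0.15732093 0.006     ]
 [0.48116535 0.21497758 0.006     ]
 [0.62628621 0.24945817 0.006     ]
 [0.63878552 0.19142665 0.006     ]]
yaw 12.921951172034406 cradle yaw 13.288938486616114 0.14919028324014874 plate mid [0.55993814 0.20329583 0.006     ] orig [0.57161682 0.20605418 0.006     ]
grasp from tip [0.55075043 0.20133523 0.04345726] from handle end [0.55117379 0.20105065 0.04689031]
now [0.556  0.1927 0.1584] [-179.85    0.34 -167.9 ] F [0.71 0.48 0.55] w 0.053 t 2.7833
shift cm (cur tool axes) [ 0.41  0.99 13.73]  after turn: [ 0.32  0.96 13.74] turn [-0.15  0.34 -0.82]
```

>>> servo_tool(
  plan=[
    [0.6, [0.35, 0.95, 0], [0, 0.3, -0.9]],
    [0.6, [0, 0, 0], [0, 0, 0]],
    [0.6, [0, 0, 2.5], [0, 0, 0]],
    [0.6, [0, 0, 2.5], [0, 0, 0]],
    [0.6, [0, 0, 2.5], [0, 0, 0]],
    [0.6, [0, 0, 2.5], [0, 0, 0]],
    [0.6, [0, 0, 1.5], [0, 0, 0]],
    [0.6, [0, 0, 0], [0, 0, 0]],
    [0.6, [0, 0, 0], [0, 0, 0]],
  ],
)

```text
time_s: 3.53
tool_pos: [0.5578, 0.2096, 0.0482]
tool_rot: [179.9, 1.0, -166.6]
force: [0.3, 1.0, -0.1]
grip_width: 0.0522
```

```bash
python3 - <<'E'
from h import *
need([.551,.2013,.021],[180,0,-167])
E
```

```text
now [0.5578 0.2096 0.0482] [ 179.89    0.98 -166.56] F [ 0.26  0.98 -0.11] w 0.0522 t 3.5333
shift cm (cur tool axes) [ 0.9  -0.66  2.7 ]  after turn: [ 0.85 -0.66  2.72] turn [0.11 0.98 0.44]
```

>>> servo_tool(
  plan=[
    [0.6, [0.8, -0.6, 0.2], [0, 0.9, 0.4]],
    [0.6, [0, 0, 0], [0, 0, 0]],
    [0.6, [0, 0, 0], [0, 0, 0]],
    [0.6, [0, 0, 0], [0, 0, 0]],
  ],
)

```text
time_s: 3.87
tool_pos: [0.5535, 0.2026, 0.0504]
tool_rot: [179.8, 0.3, -167.0]
force: [0.5, 0.9, 0.2]
grip_width: 0.0523
```

```bash
python3 - <<'E'
from h import *
need([.551,.2013,.021],[180,0,-167])
E
```

```text
now [0.5535 0.2026 0.0504] [ 179.82    0.33 -166.97] F [0.55 0.93 0.2 ] w 0.0523 t 3.8667
shift cm (cur tool axes) [ 0.29 -0.08  2.94]  after turn: [ 0.27 -0.07  2.94] turn [0.18 0.33 0.03]
```

>>> servo_tool(
  plan=[
    [0.6, [0.2, -0.1, 1.0], [0, 0.3, 0]],
    [0.6, [0.1, 0, 1.0], [0, 0, 0]],
    [0.6, [0, 0, 0.8], [0, 0, 0]],
    [0.6, [0, 0, 0.2], [0, 0, 0]],
    [0.6, [0, 0, 0], [0, 0, 0]],
  ],
)

```text
time_s: 4.28
tool_pos: [0.552, 0.2014, 0.0193]
tool_rot: [179.8, 0.2, -167.0]
force: [-0.4, -0.6, -0.4]
grip_width: 0.0518
```

```bash
python3 - <<'E'
from h import *
need([.551,.2013,.021],[180,0,-167])
E
```

```text
now [0.552  0.2014 0.0193] [ 179.76    0.23 -166.98] F [-0.36 -0.58 -0.38] w 0.0518 t 4.2833
shift cm (cur tool axes) [ 0.1   0.01 -0.17]  after turn: [ 0.1   0.01 -0.17] turn [0.24 0.23 0.02]
```

>>> servo_tool(
  plan=[
    [0.6, [0, 0, 0], [0, 0, 0]],
    [0, [0, 0, 0], [0, 0, 0]],
    [0, [0, 0, 0], [0, 0, 0]],
    [0, [0, 0, 0], [0, 0, 0]],
    [0, [0, 0, 0], [0, 0, 0]],
    [0, [0, 0, 0], [0, 0, 0]],
    [0, [0, 0, 0], [0, 0, 0]],
  ],
  force=50,
)

```text
time_s: 4.87
tool_pos: [0.5521, 0.2017, 0.0192]
tool_rot: [179.8, 0.2, -167.0]
force: [-0.5, 0.2, 0.5]
grip_width: 0.0201
```

```bash
python3 - <<'E'
from h import *
need([.551,.2013,.021],[180,0,-167])
E
```

```text
now [0.5521 0.2017 0.0192] [ 179.76    0.21 -166.97] F [-0.51  0.15  0.49] w 0.0201 t 4.8667
shift cm (cur tool axes) [ 0.11 -0.01 -0.18]  after turn: [ 0.11 -0.01 -0.18] turn [0.24 0.21 0.03]
```

>>> servo_tool(
  plan=[
    [0, [0, 0, 0], [0, 0, 0]],
    [0, [0, 0, 0], [0, 0, 0]],
    [0, [0, 0, 0], [0, 0, 0]],
    [0, [0, 0, 0], [0, 0, 0]],
  ],
)

```text
time_s: 5.2
tool_pos: [0.5522, 0.2017, 0.0195]
tool_rot: [179.8, 0.2, -167.0]
force: [-0.4, -0.6, -1.0]
grip_width: 0.0114
```

>>> servo_tool(
  plan=[
    [0, [0, 0, -1], [0, 0, 0]],
    [0, [0, 0, -2], [0, 0, 0]],
    [0, [0, 0, -3], [0, 0, 0]],
    [0, [0, 0, -4], [0, 0, 0]],
    [0, [0, 0, -4], [0, 0, 0]],
    [0, [0, 0, -4], [0, 0, 0]],
    [0, [0, -2, -2], [0, 0, 0]],
    [0, [0, -3, 0], [0, 0, 0]],
    [0, [0, -3, 0], [0, 0, 0]],
    [0, [0, -3, 0], [0, 0, 0]],
    [0, [0, -3, 0], [0, 0, 0]],
    [0, [0, -3, 0], [0, 0, 0]],
    [0, [0, -3, 0], [0, 0, 0]],
    [0, [0, -3, 0], [0, 0, 0]],
    [0, [0, -3, 0], [0, 0, 0]],
    [0, [0, -2, 0], [0, 0, 0]],
    [0, [0, -1, 0], [0, 0, 0]],
    [0, [0, 0, 0], [0, 0, 0]],
    [0, [0, 0, 0], [0, 0, 0]],
    [0, [0, 0, 0], [0, 0, 0]],
  ],
)

```text
time_s: 6.87
tool_pos: [0.6186, -0.0909, 0.2437]
tool_rot: [179.7, 0.9, -166.6]
force: [-0.4, 0.2, -0.2]
grip_width: 0.0112
```

```bash
python3 - <<'E'
from h import *
c=cam('wrist');save('w3.png',c['img']);np.savez('w3.npz',**c);need([0.62,-.12,.22],[180,0,-171]);print(env.get_obs()['qpos'])
s=cam('scene');print('helping hand foot',back(s,[[348,348]],.01),'tin',back(s,[[326,258]],.018))
E
```

```text
now [ 0.6187 -0.0901  0.2437] [ 179.69    0.9  -166.49] F [0.3  0.18 0.04] w 0.0112 t 6.9167
shift cm (cur tool axes) [ 0.6  -2.95  2.35]  after turn: [ 0.33 -2.97  2.37] turn [0.35 0.88 4.51]
[-11.35739851  14.57787721  21.36914739  86.62809592  -6.00697899
  79.10764312 113.96683676]
helping hand foot [[ 0.77120457 -0.17773779  0.01      ]] tin [[ 0.60227166 -0.01829102  0.018     ]]
```

View pics/w3.png

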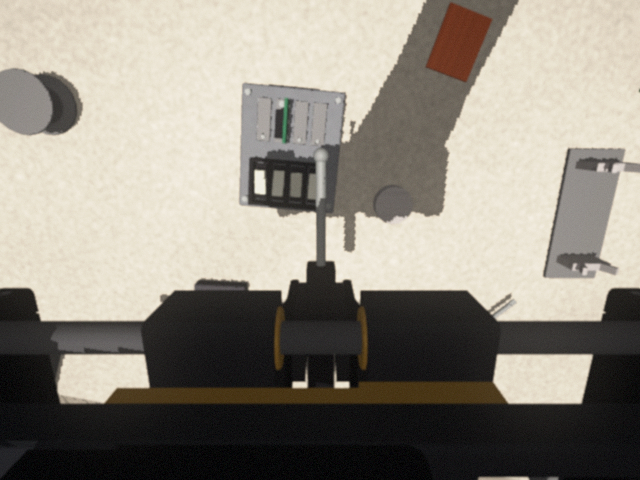

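The module sits second from the left, with its green edge at (286,120), so the rocker to flip is second from the left at (279,183). The stylus tip is at (321,155). I'll take one close crop to check.

```bash
python3 - <<'E'
from h import *
c=dict(np.load('w3.npz'))
save('crop3.png',cv2.resize(c['img'][75:220,230:355],(720,835),interpolation=cv2.INTER_CUBIC)[:600+235][::1][0:835:1] if 0 else cv2.resize(c['img'][78:218,230:360],(557,600),interpolation=cv2.INTER_CUBIC))
s=cam('scene');d=cam('side')
def tri(a,b):
    n=[cv2.undistortPoints(np.array([[p]],float),k['K'],k['d']).reshape(2,1) for p,k in((a,s),(b,d))]
    X=cv2.triangulatePoints(np.c_[s['R'],s['t']],np.c_[d['R'],d['t']],*n);return (X[:3]/X[3]).ravel()
print(tri((367,293),(424,255)),tri((330,376),(489,298)),tri((353,308),(458,262)))
E
```

```text
[ 0.75484622 -0.0943068   0.08230204] [ 0.7925621  -0.26741616  0.07975158] [ 0.77150522 -0.17222318  0.11573528]
```

View pics/crop3.png

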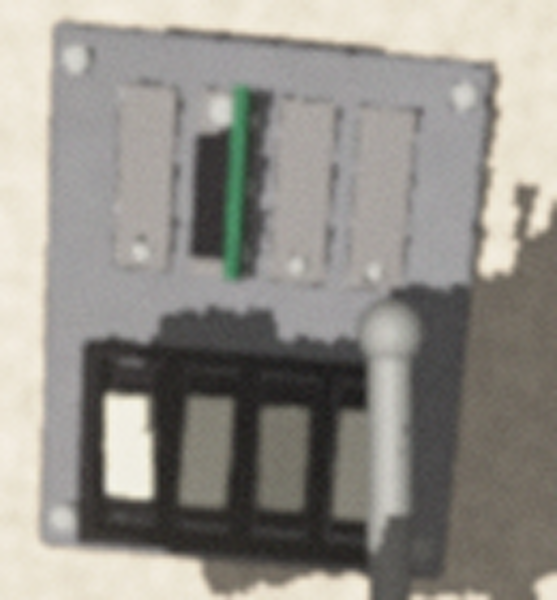

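```bash
cat >> h.py <<'E'
def paddle(th,y,pose):  # quad of top face; th=+0.35: +x end raised
    x0,y0,yaw=pose;q=[]
    for a,b in((-13,-5.5),(13,-5.5),(13,5.5),(-13,5.5)):
        X=a*np.cos(th)-2*np.sin(th);Z=a*np.sin(th)+2*np.cos(th)
        q.append([32+X,y+b,39+Z])
    q=np.array(q)/1000;r=R.from_euler('z',yaw).apply(q)+[x0,y0,0];return r
def states(c,pose,name):
    im=c['img'].astype(float);w=(im.min(2));S=8
    for y in(27,9,-9,-27):
        res=[]
        for th in(.35,-.35):
            best=0
            for du in np.arange(-2,2.1,.5):
              for dv in np.arange(-2,2.1,.5):
                q=proj(c,paddle(th,y,pose))+[du,dv]
                o=np.floor(q.min(0)).astype(int)-6;n=np.ceil(q.max(0)).astype(int)+6-o
                m=np.zeros((n[1]*S,n[0]*S),np.float32);cv2.fillPoly(m,[((q-o+.5)*S).astype(np.int32)],1)
                m=cv2.resize(m,tuple(int(v) for v in n),interpolation=cv2.INTER_AREA)
                p=w[o[1]:o[1]+n[1],o[0]:o[0]+n[0]]
                # compare only within pixels near either hypothesis
                k=cv2.dilate(m,np.ones((5,5)))>0
                best=max(best,np.corrcoef(m[k],p[k])[0,1])
            res.append(round(best,3))
        print(name,'y',y,'corr +x up / -x up',res)
E
python3 - <<'E'
from h import *
from scipy.optimize import least_squares
c=dict(np.load('w3.npz'));s=cam('scene');d=cam('side')
obs=[(c,[(242.8,83.1),(345.1,92.5),(239.8,205.2),(333.4,211)],[(-60,-50),(-60,50),(60,-50),(60,50)])]
def T(p,xy): 
    P=np.c_[np.array(xy)/1000.,np.full(len(xy),.03)];return R.from_euler('z',p[2]).apply(P)+[p[0],p[1],0]
o2=obs+[(s,[[245.5,284.5],[316.7,275],[270,254.5]],[(-60,-50),(60,50),(-60,50)]),(d,[[294.25,302],[315,330],[377.5,312.75]],[(-60,50),(-60,-50),(60,-50)])]
for O in(obs,o2[1:],o2):
    f=lambda p:np.concatenate([(proj(k,T(p,xy))-np.array(uv)).ravel() for k,uv,xy in O])
    r=least_squares(f,[.567,-.132,.15]);print(r.x[:2].round(4),np.degrees(r.x[2]).round(2),'rms',np.sqrt((r.fun**2).mean()).round(2))
    if O is obs: w=r.x
    if len(O)==2: g=r.x
np.save('carrier.npy',w)
states(d,g,'side');states(s,g,'scene');states(c,w,'wrist')
print('tip px pred',proj(c,[[0,0,0]])*0)
o=env.get_obs();A=R.from_euler('xyz',o['tool_rot'],degrees=True)
for n in(.067,.069,.071):
  P=o['tool_pos']+A.apply([n,0,-.019]);print(n,P.round(4),proj(c,P))
E
```

```text
[ 0.5649 -0.1343] 8.71 rms 1.1
[ 0.5673 -0.1333] 7.61 rms 1.03
[ 0.5655 -0.1341] 8.5 rms 1.25
side y 27 corr +x up / -x up [np.float64(0.365), np.float64(0.405)]
side y 9 corr +x up / -x up [np.float64(0.348), np.float64(0.411)]
side y -9 corr +x up / -x up [np.float64(0.408), np.float64(0.449)]
side y -27 corr +x up / -x up [np.float64(0.478), np.float64(0.799)]
scene y 27 corr +x up / -x up [np.float64(0.672), np.float64(0.566)]
scene y 9 corr +x up / -x up [np.float64(0.652), np.float64(0.789)]
scene y -9 corr +x up / -x up [np.float64(0.345), np.float64(0.347)]
scene y -27 corr +x up / -x up [np.float64(0.728), np.float64(0.93)]
wrist y 27 corr +x up / -x up [np.float64(0.422), np.float64(0.406)]
wrist y 9 corr +x up / -x up [np.float64(0.938), np.float64(0.961)]
wrist y -9 corr +x up / -x up [np.float64(0.967), np.float64(0.893)]
wrist y -27 corr +x up / -x up [np.float64(0.88), np.float64(0.953)]
tip px pred [[ 0. -0.]]
0.067 [ 0.5533 -0.1066  0.2614] [[321.84805967 163.26163371]]
0.069 [ 0.5514 -0.1071  0.2614] [[321.8474676  157.98328131]]
0.071 [ 0.5494 -0.1075  0.2614] [[321.84687082 152.66338779]]
```

```bash
python3 - <<'E'
from h import *
for n in('side','scene'):
    c=cam(n);c['img']=cv2.imread(f'pics/{n}.png');states(c,[.5673,-.1333,np.radians(8.3)],n)
E
```

```text
side y 27 corr +x up / -x up [np.float64(0.514), np.float64(0.441)]
side y 9 corr +x up / -x up [np.float64(0.33), np.float64(0.481)]
side y -9 corr +x up / -x up [np.float64(0.676), np.float64(0.398)]
side y -27 corr +x up / -x up [np.float64(0.396), np.float64(0.719)]
scene y 27 corr +x up / -x up [np.float64(0.648), np.float64(0.505)]
scene y 9 corr +x up / -x up [np.float64(0.632), np.float64(0.818)]
scene y -9 corr +x up / -x up [np.float64(0.67), np.float64(0.556)]
scene y -27 corr +x up / -x up [np.float64(0.681), np.float64(0.903)]
```

All three cameras agree that the target rocker (y = -9) has its +x end up, so I press at carrier (41,-9). I turn and tilt first.

>>> servo_tool(
  plan=[
    [0, [0, 0, 0], [0.3, 0, 4.6]],
    [0, [0, 0, 0], [0, 0, 0]],
    [0, [0, 0, 0], [0, -6, 0]],
    [0, [0, 0, 0], [0, -6, 0]],
    [0, [0, 0, 0], [0, -6, 0]],
    [0, [0, 0, 0], [0, -6, 0]],
    [0, [0, 0, 0], [0, -6, 0]],
    [0, [0, 0, 0], [0, -6, 0]],
    [0, [0, 0, 0], [0, -3, 0]],
    [0, [0, 0, 0], [0, 0, 0]],
    [0, [0, 0, 0], [0, 0, 0]],
  ],
)

```text
time_s: 8.18
tool_pos: [0.6186, -0.0892, 0.2394]
tool_rot: [-179.3, 41.3, -169.9]
force: [-0.0, 1.0, 0.6]
grip_width: 0.0112
```

```bash
cat >> h.py <<'E'
def tipneed(cx,cy,z,tilt=40,dyaw=0):
    p=np.load('carrier.npy'); P=R.from_euler('z',p[2]).apply([cx/1000,cy/1000,0])+[p[0],p[1],0]; P[2]=z/1000
    yaw=np.degrees(p[2])+180
    B=R.from_euler('z',yaw,degrees=True)*R.from_euler('x',180,degrees=True)*R.from_euler('y',-tilt,degrees=True)
    o=env.get_obs();A=R.from_euler('xyz',o['tool_rot'],degrees=True)
    t=o['tool_pos']+A.apply([.070,0,-.019]);tc=R.from_euler('z',-p[2]).apply(t-[p[0],p[1],0])*1000
    print('tip carrier mm',tc.round(2),'tilt',np.degrees(np.arcsin(-A.apply([1,0,0])[2])).round(2),'F',o['force'].round(2),'t',o['time_s'])
    need(P-B.apply([.070,0,-.019]),B.as_euler('xyz',degrees=True))
    print('tip shift cur axes cm',(A.inv().apply(P-t)*100).round(2))
E
python3 - <<'E'
from h import *
tipneed(41,-9,75)
print(env.get_obs()['qpos'])
E
```

```text
tip carrier mm [ -5.2   35.09 207.48] tilt 41.27 F [-0.02  0.96  0.58] t 8.1833
now [ 0.6186 -0.0892  0.2394] [-179.34   41.27 -169.89] F [-0.02  0.96  0.58] w 0.0112 t 8.1833
shift cm (cur tool axes) [ 5.39 -4.51 13.14]  after turn: [ 5.02 -4.55 13.27] turn [0.25 1.28 1.05]
tip shift cur axes cm [ 5.35 -4.37 12.98]
[-12.41027588 -11.62773051  24.63952291 122.43378542 -19.47749139
  30.90539882 126.73723754]
```

>>> servo_tool(
  plan=[
    [0, [0, 0, 0], [0.2, 1.3, 1.0]],
    [0, [0, -2, 0], [0, 0, 0]],
    [0, [0, -2.5, 0], [0, 0, 0]],
    [0, [1, 0, 2.6], [0, 0, 0]],
    [0, [1, 0, 2.6], [0, 0, 0]],
    [0, [1, 0, 2.6], [0, 0, 0]],
    [0, [1, 0, 2.6], [0, 0, 0]],
    [0, [0.6, 0, 2], [0, 0, 0]],
    [0, [0, 0, 0], [0, 0, 0]],
    [0, [0, 0, 0], [0, 0, 0]],
    [0, [0, 0, 0], [0, 0, 0]],
  ],
)

```text
time_s: 9.1
tool_pos: [0.6766, -0.1264, 0.1442]
tool_rot: [-178.7, 39.8, -169.1]
force: [0.9, -0.4, -0.3]
grip_width: 0.0113
```

```bash
python3 - <<'E'
from h import *
tipneed(41,-9,65)
E
```

```text
tip carrier mm [ 45.67 -11.22 113.94] tilt 39.8 F [ 0.89 -0.42 -0.33] t 9.1
now [ 0.6766 -0.1264  0.1442] [-178.66   39.8  -169.08] F [ 0.89 -0.42 -0.33] w 0.0113 t 9.1
shift cm (cur tool axes) [3.48 0.11 3.44]  after turn: [3.49 0.01 3.43] turn [ 0.08 -0.18  1.7 ]
tip shift cur axes cm [3.48 0.32 3.46]
```

>>> servo_tool(
  plan=[
    [0, [0, 0, 0], [0, -0.2, 1.6]],
    [0, [0, 0, 0], [0, 0, 0]],
    [0, [1, 0.05, 1], [0, 0, 0]],
    [0, [1, 0, 1], [0, 0, 0]],
    [0, [0.7, 0, 0.7], [0, 0, 0]],
    [0, [0, 0, 0], [0, 0, 0]],
    [0, [0, 0, 0], [0, 0, 0]],
    [0, [0, 0, 0], [0, 0, 0]],
  ],
)

```text
time_s: 9.77
tool_pos: [0.6769, -0.128, 0.1207]
tool_rot: [-179.6, 40.4, -171.1]
force: [-0.5, 0.1, -0.6]
grip_width: 0.0113
```

```bash
python3 - <<'E'
from h import *
tipneed(41,-9,55)
c=cam('wrist');np.savez('w4.npz',**c)
o=env.get_obs();A=R.from_euler('xyz',o['tool_rot'],degrees=True);t=o['tool_pos']+A.apply([.070,0,-.019])
print('tip px',proj(c,t));p=np.load('carrier.npy')
print(proj(c,paddle(.35,-9,p)),proj(c,R.from_euler('z',p[2]).apply([[.055,-.035,.044],[.055,.035,.044],[.009,-.035,.044],[.009,.035,.044]])+[p[0],p[1],0]))
save('w4.png',c['img'])
E
```

```text
tip carrier mm [ 46.  -10.8  89.9] tilt 40.36 F [-0.53  0.09 -0.6 ] t 9.7667
now [ 0.6769 -0.128   0.1207] [-179.64   40.36 -171.08] F [-0.53  0.09 -0.6 ] w 0.0113 t 9.7667
shift cm (cur tool axes) [2.65 0.19 2.38]  after turn: [2.64 0.17 2.4 ] turn [-0.23  0.36  0.16]
tip shift cur axes cm [2.64 0.2  2.33]
tip px [[321.39666134 156.52889792]]
[[313.19797232  13.30875028]
 [313.83579848  81.89690201]
 [338.33735571  81.94454526]
 [340.26793021  13.34527261]] [[271.35302086 102.49941418]
 [418.00025386 102.81131292]
 [257.23854684  -6.62109474]
 [445.82107475  -6.39797147]]
```

View pics/w4.png

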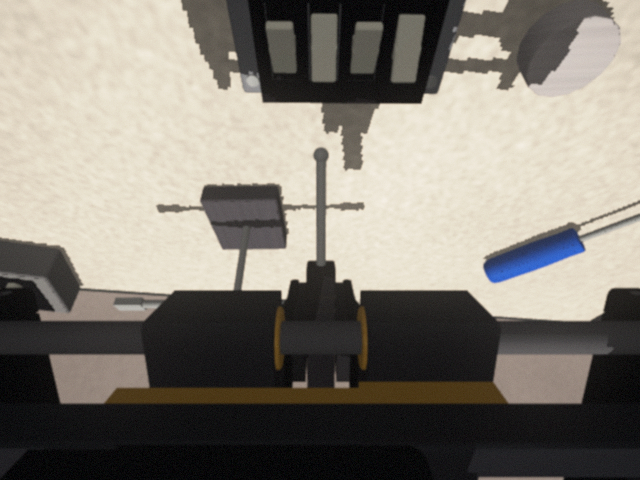

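The tip is at (321,155). The target paddle is second from the left, with its raised +x edge at row 82, columns 311–337. Prediction matches within 2 px. I continue down.

>>> servo_tool(
  plan=[
    [0, [0.9, 0.1, 0.8], [0, 0.3, 0]],
    [0, [0.9, 0, 0.8], [0, 0, 0]],
    [0, [0.8, 0, 0.7], [0, 0, 0]],
    [0, [0, 0, 0], [0, 0, 0]],
    [0, [0, 0, 0], [0, 0, 0]],
    [0, [0, 0, 0], [0, 0, 0]],
  ],
)

```text
time_s: 10.32
tool_pos: [0.6763, -0.1259, 0.091]
tool_rot: [-178.8, 40.3, -170.2]
force: [-0.6, 1.0, -0.2]
grip_width: 0.0111
```

```bash
python3 - <<'E'
from h import *
tipneed(41,-9.8,51)
E
```

```text
tip carrier mm [45.65 -9.44 60.23] tilt 40.3 F [-0.6   0.96 -0.19] t 10.3167
now [ 0.6763 -0.1259  0.091 ] [-178.84   40.3  -170.22] F [-0.6   0.96 -0.19] w 0.0111 t 10.3167
shift cm (cur tool axes) [ 0.96 -0.1   0.44]  after turn: [ 0.96 -0.12  0.45] turn [-0.47  0.31  0.81]
tip shift cur axes cm [ 0.95 -0.02  0.4 ]
```

>>> servo_tool(
  plan=[
    [0, [0.5, 0, 0.2], [-0.4, 0.3, 0.7]],
    [0, [0.5, 0, 0.2], [0, 0, 0]],
    [0, [0, 0, 0], [0, 0, 0]],
    [0, [0, 0, 0], [0, 0, 0]],
    [0, [0, 0, 0], [0, 0, 0]],
  ],
)

```text
time_s: 10.73
tool_pos: [0.6734, -0.126, 0.084]
tool_rot: [-179.6, 40.1, -170.9]
force: [0.8, -0.0, -0.3]
grip_width: 0.0111
```

```bash
python3 - <<'E'
from h import *
tipneed(41,-9.8,46)
E
```

```text
tip carrier mm [42.66 -8.58 53.49] tilt 40.09 F [ 0.81 -0.04 -0.33] t 10.7333
now [ 0.6734 -0.126   0.084 ] [-179.59   40.09 -170.87] F [ 0.81 -0.04 -0.33] w 0.0111 t 10.7333
shift cm (cur tool axes) [ 0.61 -0.15  0.48]  after turn: [ 0.61 -0.16  0.48] turn [-0.14  0.09  0.32]
tip shift cur axes cm [ 0.61 -0.12  0.47]
```

Correct sideways, then descend in small steps.

>>> servo_tool(
  plan=[
    [0, [0.1, -0.15, 0], [-0.1, 0, 0.3]],
    [0, [0, 0, 0], [0, 0, 0]],
    [0, [0.2, 0, 0.15], [0, 0, 0]],
    [0, [0.2, 0, 0.15], [0, 0, 0]],
    [0, [0.15, 0, 0.15], [0, 0, 0]],
    [0, [0, 0, 0], [0, 0, 0]],
  ],
)

```text
time_s: 11.23
tool_pos: [0.6723, -0.1283, 0.0771]
tool_rot: [-179.9, 40.2, -171.2]
force: [0.6, 0.1, -1.0]
grip_width: 0.0113
```

```bash
python3 - <<'E'
from h import *
tipneed(41,-9.8,40.5)
E
```

```text
tip carrier mm [ 41.3  -10.33  46.44] tilt 40.17 F [ 0.64  0.12 -1.01] t 11.2333
now [ 0.6723 -0.1283  0.0771] [-179.87   40.17 -171.23] F [ 0.64  0.12 -1.01] w 0.0113 t 11.2333
shift cm (cur tool axes) [0.41 0.05 0.46]  after turn: [0.41 0.05 0.46] turn [-0.09  0.17  0.04]
tip shift cur axes cm [0.41 0.05 0.43]
```

>>> servo_tool(
  plan=[
    [0, [0.13, 0.05, 0.15], [0, 0, 0]],
    [0, [0.13, 0, 0.15], [0, 0, 0]],
  ],
)

```text
time_s: 11.4
tool_pos: [0.673, -0.1283, 0.0739]
tool_rot: [-179.8, 40.3, -171.3]
force: [-0.2, 0.7, 4.6]
grip_width: 0.0112
```

```bash
python3 - <<'E'
from h import *
tipneed(41,-9.8,40.5)
E
```

```text
tip carrier mm [ 42.06 -10.44  43.12] tilt 40.27 F [-0.25  0.68  4.56] t 11.4
now [ 0.673  -0.1283  0.0739] [-179.82   40.27 -171.25] F [-0.25  0.68  4.56] w 0.0112 t 11.4
shift cm (cur tool axes) [0.26 0.07 0.16]  after turn: [0.26 0.07 0.17] turn [-0.16  0.27  0.03]
tip shift cur axes cm [0.25 0.06 0.13]
```

Contact at about 4.6 N, so the rocker is moving.

>>> servo_tool(
  plan=[
    [0, [0.17, 0.05, 0.12], [0, 0, 0]],
    [0, [0.15, 0, 0.12], [0, 0, 0]],
  ],
)

```text
time_s: 11.57
tool_pos: [0.6739, -0.1282, 0.0719]
tool_rot: [-179.7, 40.5, -171.2]
force: [-1.8, 0.4, 5.4]
grip_width: 0.011
```

```bash
python3 - <<'E'
from h import *
tipneed(41,-9.8,40.5)
E
```

```text
tip carrier mm [ 43.1  -10.46  40.91] tilt 40.47 F [-1.78  0.44  5.44] t 11.5667
now [ 0.6739 -0.1282  0.0719] [-179.69   40.47 -171.18] F [-1.78  0.44  5.44] w 0.011 t 11.5667
shift cm (cur tool axes) [ 0.2   0.06 -0.05]  after turn: [ 0.2   0.06 -0.05] turn [-0.24  0.47  0.08]
tip shift cur axes cm [ 0.19  0.07 -0.11]
```

>>> servo_tool(
  plan=[
    [0, [0.2, 0, 0.05], [0, 0, 0]],
    [0, [0.15, 0, 0.1], [0, 0, 0]],
  ],
)

```text
time_s: 11.73
tool_pos: [0.6741, -0.1281, 0.0704]
tool_rot: [-179.6, 40.7, -171.1]
force: [-0.4, 1.3, 4.0]
grip_width: 0.0111
```

```bash
python3 - <<'E'
from h import *
tipneed(41,-9.8,40)
E
```

```text
tip carrier mm [ 43.42 -10.53  39.21] tilt 40.67 F [-0.42  1.32  4.  ] t 11.7333
now [ 0.6741 -0.1281  0.0704] [-179.6    40.67 -171.1 ] F [-0.42  1.32  4.  ] w 0.0111 t 11.7333
shift cm (cur tool axes) [ 0.15  0.06 -0.14]  after turn: [ 0.16  0.06 -0.13] turn [-0.28  0.67  0.14]
tip shift cur axes cm [ 0.13  0.07 -0.22]
```

>>> servo_tool(
  plan=[
    [0, [0.2, 0, 0.08], [0, 0, 0]],
    [0, [0.15, 0, 0.1], [0, 0, 0]],
  ],
)

```text
time_s: 11.9
tool_pos: [0.6744, -0.1281, 0.0686]
tool_rot: [-179.5, 40.9, -171.0]
force: [-0.8, -0.1, 6.9]
grip_width: 0.0115
```

```bash
python3 - <<'E'
from h import *
tipneed(41,-9.8,40)
E
```

```text
tip carrier mm [ 43.74 -10.57  37.15] tilt 40.86 F [-0.81 -0.14  6.9 ] t 11.9
now [ 0.6744 -0.1281  0.0686] [-179.51   40.86 -171.01] F [-0.81 -0.14  6.9 ] w 0.0115 t 11.9
shift cm (cur tool axes) [ 0.05  0.06 -0.29]  after turn: [ 0.05  0.06 -0.29] turn [-0.31  0.86  0.21]
tip shift cur axes cm [ 0.02  0.07 -0.4 ]
```

>>> servo_tool(
  plan=[
    [0, [0.2, 0, 0.1], [0, 0, 0]],
    [0, [0.13, 0, 0.1], [0, 0, 0]],
  ],
)

```text
time_s: 12.07
tool_pos: [0.6756, -0.1281, 0.0674]
tool_rot: [-179.4, 41.1, -170.9]
force: [-1.0, 0.2, 5.2]
grip_width: 0.0116
```

```bash
python3 - <<'E'
from h import *
tipneed(41,-9.8,40)
c=cam('wrist');np.savez('w5.npz',**c)
o=env.get_obs();A=R.from_euler('xyz',o['tool_rot'],degrees=True)
print('tip px',proj(c,o['tool_pos']+A.apply([.070,0,-.019])))
save('w5.png',cv2.resize(c['img'][20:290,220:460],(640,720))[:600])
E
```

```text
tip carrier mm [ 45.05 -10.86  35.73] tilt 41.11 F [-1.02  0.21  5.15] t 12.0667
now [ 0.6756 -0.1281  0.0674] [-179.36   41.11 -170.9 ] F [-1.02  0.21  5.15] w 0.0116 t 12.0667
shift cm (cur tool axes) [ 0.06  0.08 -0.45]  after turn: [ 0.07  0.08 -0.45] turn [-0.39  1.11  0.29]
tip shift cur axes cm [ 0.02  0.1  -0.59]
tip px [[321.65635777 155.10381853]]
```

View pics/w5.png

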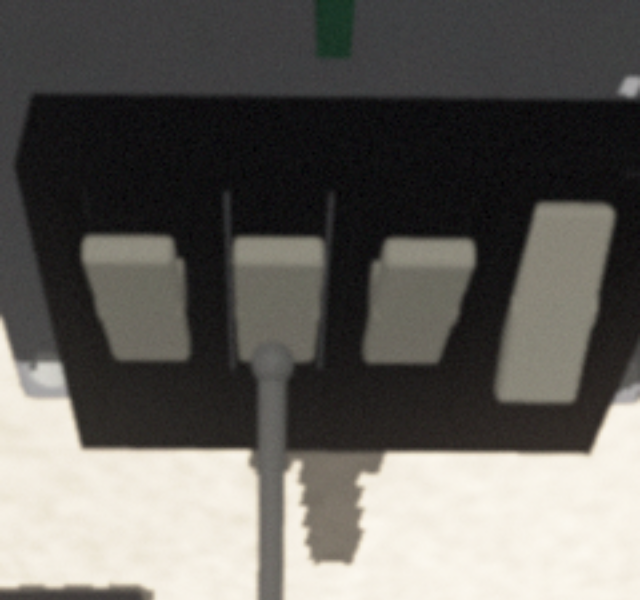

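The rocker now looks like neighbours 1 and 3, with its top edge at row 235 and bottom at 360. The tip has slipped to the paddle's end, so I'll lift, move inward and press once more to be sure it is at its stop.

>>> servo_tool(
  plan=[
    [0, [-0.4, 0, -0.5], [0, 0, 0]],
    [0, [-0.4, 0, -0.5], [0, 0, 0]],
    [0, [0, 0, 0], [0, 0, 0]],
    [0, [0, 0, 0], [0, 0, 0]],
    [0, [0, 0, 0], [0, 0, 0]],
  ],
)

```text
time_s: 12.53
tool_pos: [0.6734, -0.1281, 0.0796]
tool_rot: [-179.4, 41.0, -171.0]
force: [0.2, -0.2, 0.5]
grip_width: 0.0115
```

```bash
python3 - <<'E'
from h import *
tipneed(40,-9.8,47)
c=cam('wrist');np.savez('w6.npz',**c)
states(c,np.load('carrier.npy'),'wrist')
E
```

```text
tip carrier mm [ 42.83 -10.49  48.  ] tilt 40.97 F [ 0.24 -0.23  0.46] t 12.5333
now [ 0.6734 -0.1281  0.0796] [-179.45   40.97 -170.96] F [ 0.24 -0.23  0.46] w 0.0115 t 12.5333
shift cm (cur tool axes) [0.31 0.05 0.01]  after turn: [0.31 0.05 0.01] turn [-0.34  0.97  0.25]
tip shift cur axes cm [ 0.28  0.07 -0.11]
wrist y 27 corr +x up / -x up [np.float64(0.745), np.float64(0.427)]
wrist y 9 corr +x up / -x up [np.float64(0.375), np.float64(0.512)]
wrist y -9 corr +x up / -x up [np.float64(0.381), np.float64(0.597)]
wrist y -27 corr +x up / -x up [np.float64(0.41), np.float64(0.654)]
```

>>> servo_tool(
  plan=[
    [0, [0.4, 0.06, -0.15], [-0.3, 1, 0.2]],
    [0, [0, 0, 0], [0, 0, 0]],
    [0, [0.15, 0, 0.12], [0, 0, 0]],
    [0, [0.15, 0, 0.12], [0, 0, 0]],
  ],
)

```text
time_s: 12.92
tool_pos: [0.6676, -0.1279, 0.0728]
tool_rot: [-180.0, 39.9, -171.2]
force: [-0.2, -0.4, -0.5]
grip_width: 0.0109
```

```bash
python3 - <<'E'
from h import *
tipneed(40,-9.8,40)
E
```

```text
tip carrier mm [36.52 -9.33 42.5 ] tilt 39.87 F [-0.23 -0.36 -0.49] t 12.9167
now [ 0.6676 -0.1279  0.0728] [-179.96   39.87 -171.22] F [-0.23 -0.36 -0.49] w 0.0109 t 12.9167
shift cm (cur tool axes) [-0.11 -0.05  0.4 ]  after turn: [-0.11 -0.05  0.4 ] turn [ 0.   -0.13  0.05]
tip shift cur axes cm [-0.11 -0.05  0.41]
```

>>> servo_tool(
  plan=[
    [0, [-0.1, -0.03, 0.25], [0, 0, 0]],
    [0, [0.05, 0, 0.2], [0, 0, 0]],
    [0, [0.08, 0, 0.12], [0, 0, 0]],
  ],
)

```text
time_s: 13.17
tool_pos: [0.6718, -0.1278, 0.068]
tool_rot: [-180.0, 39.9, -171.3]
force: [-0.0, 1.1, 5.6]
grip_width: 0.0113
```

```bash
python3 - <<'E'
from h import *
tipneed(40,-9.8,40)
E
```

```text
tip carrier mm [40.7  -9.82 37.58] tilt 39.94 F [-0.03  1.09  5.56] t 13.1667
now [ 0.6718 -0.1278  0.068 ] [-179.95   39.94 -171.25] F [-0.03  1.09  5.56] w 0.0113 t 13.1667
shift cm (cur tool axes) [-0.1  -0.   -0.24]  after turn: [-0.1  -0.   -0.24] turn [-0.02 -0.06  0.03]
tip shift cur axes cm [-0.1   0.   -0.23]
```

>>> servo_tool(
  plan=[
    [0, [0.15, 0, 0.16], [0, 0, 0]],
    [0, [0.15, 0, 0.16], [0, 0, 0]],
  ],
)

```text
time_s: 13.33
tool_pos: [0.674, -0.1278, 0.0658]
tool_rot: [-179.8, 40.2, -171.2]
force: [-2.1, 1.0, 6.0]
grip_width: 0.0114
```

```bash
python3 - <<'E'
from h import *
tipneed(40,-9.8,40)
E
```

```text
tip carrier mm [ 43.05 -10.17  35.13] tilt 40.18 F [-2.05  0.96  5.96] t 13.3333
now [ 0.674  -0.1278  0.0658] [-179.85   40.18 -171.18] F [-2.05  0.96  5.96] w 0.0114 t 13.3333
shift cm (cur tool axes) [-0.08  0.03 -0.55]  after turn: [-0.07  0.03 -0.55] turn [-0.09  0.18  0.08]
tip shift cur axes cm [-0.08  0.04 -0.57]
```

Force is 6 N, about twice the flipping load, and the rocker is already down. I retreat upward and inspect.

>>> servo_tool(
  plan=[
    [0, [-0.6, 0, -0.8], [0, 0, 0]],
    [0, [-1.2, 0, -1.5], [0, 0, 0]],
    [0, [-1.9, 0, -2.3], [0, 0, 0]],
    [0, [-1.9, 0, -2.3], [0, 0, 0]],
    [0, [-0.6, 0, -0.8], [0, 0, 0]],
    [0, [0, 0, 0], [0, 0, 0]],
    [0, [0, 0, 0], [0, 0, 0]],
    [0, [0, 0, 0], [0, 0, 0]],
  ],
)

```text
time_s: 14.0
tool_pos: [0.6692, -0.1268, 0.168]
tool_rot: [179.9, 39.9, -171.3]
force: [-0.2, -0.7, -0.2]
grip_width: 0.0112
```

```bash
python3 - <<'E'
from h import *
tipneed(40,-9.8,140)
c=cam('wrist');np.savez('w7.npz',**c);states(c,np.load('carrier.npy'),'wrist')
s=cam('side');print(env.get_obs()['qpos'])
o=env.get_obs();A=R.from_euler('xyz',o['tool_rot'],degrees=True)
t=o['tool_pos']+A.apply([.070,0,-.019]);print('tip pred wrist',proj(c,t),'side',proj(s,t),'scene')
a=cv2.resize(c['img'][0:225,220:420],(400,450));b=cv2.resize(s['img'][200:350,290:430],(400,429));b=np.vstack([b,np.zeros((21,400,3),np.uint8)])
save('w7.png',np.hstack([a,b]))
E
```

```text
tip carrier mm [ 38.32  -8.38 137.69] tilt 39.91 F [-0.2  -0.67 -0.18] t 14.0
now [ 0.6692 -0.1268  0.168 ] [ 179.87   39.91 -171.33] F [-0.2  -0.67 -0.18] w 0.0112 t 14.0
shift cm (cur tool axes) [-0.28 -0.14 -0.08]  after turn: [-0.28 -0.14 -0.08] turn [ 0.11 -0.09 -0.03]
tip shift cur axes cm [-0.28 -0.14 -0.07]Traceback (most recent call last):
  File "<stdin>", line 3, in <module>
  File "h.py", line 45, in states
    best=max(best,np.corrcoef(m[k],p[k])[0,1])
                                   ~^^^
IndexError: boolean index did not match indexed array along axis 0; size of axis is 0 but size of corresponding boolean axis is 72
```

>>> servo_tool(
  plan=[
    [0, [-1, 0, -1.5], [0, 6, 0]],
    [0, [-1, 0, -1.5], [0, 6, 0]],
    [0, [-1, 0, -1.5], [0, 6, 0]],
    [0, [0, 0, -1], [0, 6, 0]],
    [0, [0, 0, 0], [0, 6, 0]],
    [0, [0, 0, 0], [0, 6, 0]],
    [0, [2, 0, 0], [0, 4, 0]],
    [0, [2, 0, 0], [0, 0, 0]],
    [0, [0, 2, 0], [0, 0, 0]],
    [0, [0, 0, 0], [0, 0, 0]],
    [0, [0, 0, 0], [0, 0, 0]],
    [0, [0, 0, 0], [0, 0, 0]],
  ],
)

```text
time_s: 15.05
tool_pos: [0.6097, -0.1111, 0.1988]
tool_rot: [178.4, -2.5, -171.3]
force: [0.4, 0.9, -0.5]
grip_width: 0.0116
```

```bash
python3 - <<'E'
from h import *
need([.5522,.2017,.22],[180,0,-167])
c=cam('wrist');np.savez('w7.npz',**c)
s=cam('side')
o=env.get_obs();A=R.from_euler('xyz',o['tool_rot'],degrees=True)
t=o['tool_pos']+A.apply([[.070,0,-.019],[0.025,0,-.019],[-.075,0,-.019]]);print('tip/hfront/tail pred wrist',proj(c,t).round(1).tolist(),'side',proj(s,t).round(1).tolist())
x,y=proj(s,t[1])[0].astype(int);print('side crop origin',x-50,y-55)
a=cv2.resize(c['img'][70:270,220:400],(405,450));b=cv2.resize(s['img'][max(0,y-55):y+55,x-50:x+50],(409,450),interpolation=cv2.INTER_CUBIC)
save('w7.png',np.hstack([a,b]))
states(c,np.load('carrier.npy'),'wrist')
E
```

```text
now [ 0.6097 -0.1111  0.1988] [ 178.44   -2.49 -171.35] F [ 0.37  0.92 -0.46] w 0.0116 t 15.05
shift cm (cur tool axes) [ 1.08 31.83 -1.21]  after turn: [-1.43 31.77 -2.12] turn [ 1.65 -2.43 -4.38]
tip/hfront/tail pred wrist [[318.9, 154.2], [318.8, 264.7], [318.8, 455.8]] side [[317.4, 208.8], [342.2, 204.7], [394.1, 196.1]]
side crop origin 292 149
wrist y 27 corr +x up / -x up [np.float64(0.695), np.float64(0.643)]
wrist y 9 corr +x up / -x up [np.float64(0.893), np.float64(0.951)]
wrist y -9 corr +x up / -x up [np.float64(0.913), np.float64(0.96)]
wrist y -27 corr +x up / -x up [np.float64(0.89), np.float64(0.955)]
```

View pics/w7.png

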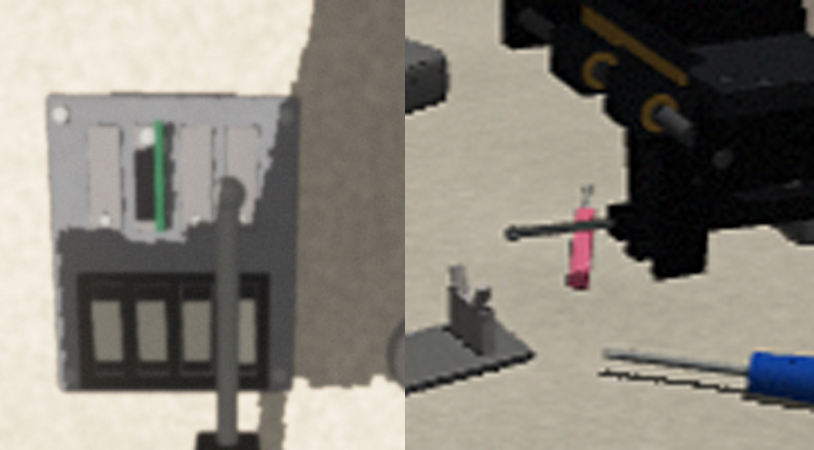

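The target rocker now matches its -x-up neighbours; the crop's second-left paddle at (152,330) looks the same as paddles 1 and 3. In the side view the tip is about 2.6 px above prediction, meaning the stylus has turned some 3–4° tip-up in the grip. I'll compensate while returning.

>>> servo_tool(
  plan=[
    [0, [0, 0, -1], [0.8, -3, -2.2]],
    [0, [0, 0, -1], [0.8, -3, -2.2]],
    [0, [-0.2, 2, 0], [0, 0, 0]],
    [0, [-0.2, 3, 0], [0, 0, 0]],
    [0, [-0.2, 3, 0], [0, 0, 0]],
    [0, [-0.2, 3, 0], [0, 0, 0]],
    [0, [-0.2, 3, 0], [0, 0, 0]],
    [0, [0, 3, 0], [0, 0, 0]],
    [0, [0, 3, 0], [0, 0, 0]],
    [0, [0, 3, 0], [0, 0, 0]],
    [0, [0, 3, 0], [0, 0, 0]],
    [0, [0, 2, 0], [0, 0, 0]],
    [0, [0, 1, 0], [0, 0, 0]],
    [0, [0, 0, 0], [0, 0, 0]],
    [0, [0, 0, 0], [0, 0, 0]],
    [0, [0, 0, 0], [0, 0, 0]],
  ],
)

```text
time_s: 16.48
tool_pos: [0.5576, 0.1712, 0.2184]
tool_rot: [-179.5, 4.1, -168.0]
force: [0.1, -0.5, 0.3]
grip_width: 0.0113
```

```bash
python3 - <<'E'
from h import *
need([.5525,.2017,.12],[180,3.5,-167])
E
```

```text
now [0.5576 0.1712 0.2184] [-179.51    4.08 -167.98] F [ 0.1  -0.47  0.32] w 0.0113 t 16.4833
shift cm (cur tool axes) [0.57 3.18 9.8 ]  after turn: [0.42 3.09 9.83] turn [-0.56  0.57 -0.98]
```

>>> servo_tool(
  plan=[
    [0, [0.2, 1.5, 0], [-0.5, 0.5, -1]],
    [0, [0.2, 1.4, 0], [0, 0, 0]],
    [0, [0, 0, 2], [0, 0, 0]],
    [0, [0, 0, 2], [0, 0, 0]],
    [0, [0, 0, 2], [0, 0, 0]],
    [0, [0, 0, 2], [0, 0, 0]],
    [0, [0, 0, 0], [0, 0, 0]],
    [0, [0, 0, 0], [0, 0, 0]],
    [0, [0, 0, 0], [0, 0, 0]],
  ],
)

```text
time_s: 17.23
tool_pos: [0.5568, 0.1926, 0.1365]
tool_rot: [-180.0, 3.5, -167.8]
force: [0.2, 0.4, -0.5]
grip_width: 0.0112
```

```bash
python3 - <<'E'
from h import *
need([.5525,.2017,.06],[180,3.5,-167])
s=cam('side');o=env.get_obs();A=R.from_euler('xyz',o['tool_rot'],degrees=True)
t=o['tool_pos']+A.apply([[.070,0,-.019],[0.025,0,-.019],[-.075,0,-.019]]);print('side',proj(s,t).round(1).tolist())
x,y=proj(s,t[1])[0].astype(int);x0=x-50;y0=y-35;print('origin',x0,y0)
save('s8.png',cv2.resize(s['img'][y0:y0+75,x0:x0+100],(800,600),interpolation=cv2.INTER_CUBIC))
E
```

```text
now [0.5568 0.1926 0.1365] [-179.99    3.52 -167.8 ] F [ 0.15  0.39 -0.52] w 0.0112 t 17.2333
shift cm (cur tool axes) [0.7  0.99 7.62]  after turn: [0.68 0.99 7.62] turn [-0.06  0.02 -0.8 ]
side [[255.7, 186.9], [274.8, 181.6], [315.1, 170.6]]
origin 224 146
```

View pics/s8.png

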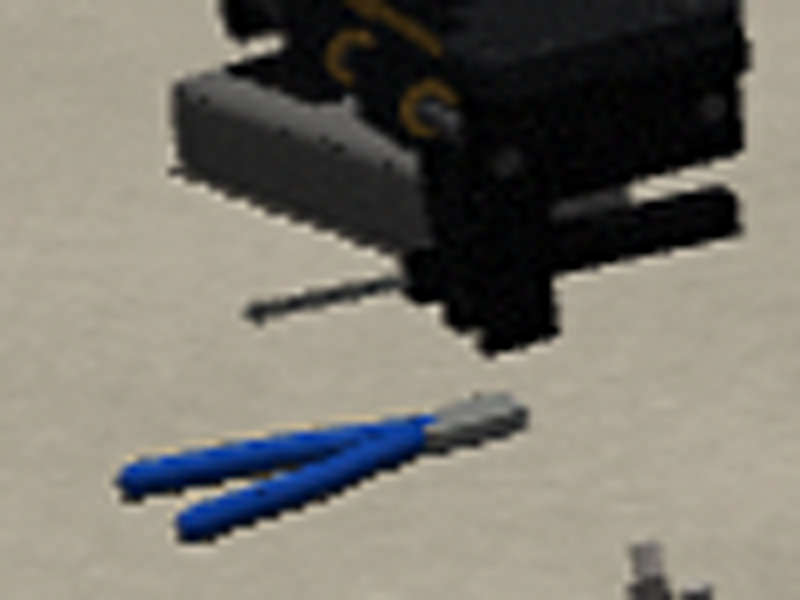

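The stylus in the grip is now about level: tip at (256,185) and tail at (316,173). That is a 4° turn in the grip, nearly cancelled by the 3.5° tool tilt. I correct sideways and descend.

>>> servo_tool(
  plan=[
    [0, [0.6, 0.9, 0], [0, -0.5, -0.8]],
    [0, [0, 0, 1.5], [0, 0, 0]],
    [0, [0, 0, 1.5], [0, 0, 0]],
    [0, [0, 0, 0], [0, 0, 0]],
    [0, [0, 0, 0], [0, 0, 0]],
    [0, [0, 0, 0], [0, 0, 0]],
  ],
)

```text
time_s: 17.78
tool_pos: [0.5533, 0.2052, 0.1143]
tool_rot: [-180.0, 4.9, -166.8]
force: [-0.3, -0.5, 0.2]
grip_width: 0.0111
```

```bash
python3 - <<'E'
from h import *
need([.5530,.2017,.06],[180,4,-167])
E
```

```text
now [0.5533 0.2052 0.1143] [-179.96    4.86 -166.78] F [-0.33 -0.52  0.17] w 0.0111 t 17.7833
shift cm (cur tool axes) [ 0.57 -0.33  5.4 ]  after turn: [ 0.49 -0.34  5.41] turn [-0.02  0.86  0.22]
```

>>> servo_tool(
  plan=[
    [0, [0.1, -0.3, 0], [0, 0.7, 0.2]],
    [0, [0.1, 0, 1.5], [0, 0, 0]],
    [0, [0.1, 0, 1.5], [0, 0, 0]],
    [0, [0, 0, 1.5], [0, 0, 0]],
    [0, [0, 0, 0.3], [0, 0, 0]],
    [0, [0, 0, 0], [0, 0, 0]],
    [0, [0, 0, 0], [0, 0, 0]],
  ],
)

```text
time_s: 18.37
tool_pos: [0.5594, 0.2031, 0.073]
tool_rot: [-179.9, 4.7, -167.1]
force: [0.5, -0.1, 0.8]
grip_width: 0.0115
```

```bash
python3 - <<'E'
from h import *
need([.5530,.2017,.022],[180,4,-167])
E
```

```text
now [0.5594 0.2031 0.073 ] [-179.93    4.69 -167.08] F [ 0.46 -0.11  0.81] w 0.0115 t 18.3667
shift cm (cur tool axes) [1.07 0.01 5.03]  after turn: [1.01 0.01 5.04] turn [-0.08  0.69 -0.08]
```

>>> servo_tool(
  plan=[
    [0, [0.4, 0, 0.8], [0, 0.6, 0]],
    [0, [0.4, 0, 0.8], [0, 0, 0]],
    [0, [0.2, 0, 0.8], [0, 0, 0]],
    [0, [0, 0, 0], [0, 0, 0]],
    [0, [0, 0, 0], [0, 0, 0]],
  ],
)

```text
time_s: 18.78
tool_pos: [0.5523, 0.2014, 0.0489]
tool_rot: [-179.9, 4.2, -167.1]
force: [-0.1, 0.5, 0.8]
grip_width: 0.0113
```

```bash
python3 - <<'E'
from h import *
need([.5530,.2017,.022],[180,4,-167])
E
```

```text
now [0.5523 0.2014 0.0489] [-179.92    4.25 -167.11] F [-0.12  0.48  0.79] w 0.0113 t 18.7833
shift cm (cur tool axes) [0.13 0.02 2.69]  after turn: [0.11 0.01 2.69] turn [-0.09  0.25 -0.11]
```

>>> servo_tool(
  plan=[
    [0, [0.1, 0, 0.9], [0, 0.2, 0]],
    [0, [0.1, 0, 0.8], [0, 0, 0]],
    [0, [0, 0, 0.5], [0, 0, 0]],
    [0, [0, 0, 0], [0, 0, 0]],
    [0, [0, 0, 0], [0, 0, 0]],
  ],
)

```text
time_s: 19.2
tool_pos: [0.5517, 0.2013, 0.0241]
tool_rot: [-179.9, 4.0, -167.1]
force: [-0.9, 0.9, -0.4]
grip_width: 0.0112
```

```bash
python3 - <<'E'
from h import *
need([.5530,.2017,.021],[180,4,-167])
E
```

```text
now [0.5517 0.2013 0.0241] [-179.92    4.   -167.1 ] F [-0.94  0.86 -0.44] w 0.0112 t 19.2
shift cm (cur tool axes) [-0.12  0.01  0.32]  after turn: [-0.12  0.01  0.32] turn [-0.09  0.   -0.1 ]
```

>>> servo_tool(
  plan=[
    [0, [-0.1, 0, 0.2], [0, 0, 0]],
    [0, [0, 0, 0.15], [0, 0, 0]],
    [0, [0, 0, 0], [0, 0, 0]],
  ],
)

```text
time_s: 19.45
tool_pos: [0.5532, 0.2017, 0.0205]
tool_rot: [-179.9, 4.0, -167.1]
force: [-0.2, 0.9, 0.2]
grip_width: 0.0113
```

```bash
python3 - <<'E'
from h import *
need([.5530,.2017,.0195],[180,4,-167])
E
```

```text
now [0.5532 0.2017 0.0205] [-179.93    4.01 -167.1 ] F [-0.17  0.85  0.19] w 0.0113 t 19.45
shift cm (cur tool axes) [0.03 0.   0.09]  after turn: [0.03 0.   0.09] turn [-0.08  0.01 -0.1 ]
```

>>> servo_tool(
  plan=[
    [0, [0, 0, 0.05], [0, 0, 0]],
    [0.2, [0, 0, 0], [0, 0, 0]],
    [0.25, [0, 0, 0], [0, 0, 0]],
    [0.3, [0, 0, 0], [0, 0, 0]],
    [0.4, [0, 0, 0], [0, 0, 0]],
    [0.5, [0, 0, 0], [0, 0, 0]],
    [0.5, [0, 0, 0], [0, 0, 0]],
    [0.5, [0, 0, 0], [0, 0, 0]],
    [0.5, [0, 0, 0], [0, 0, 0]],
  ],
)

```text
time_s: 20.2
tool_pos: [0.5544, 0.2022, 0.0213]
tool_rot: [-179.9, 4.2, -167.1]
force: [0.0, 0.3, 0.2]
grip_width: 0.0418
```

>>> servo_tool(
  plan=[
    [0.5, [0, 0, -1], [0, 0, 0]],
    [0.5, [0, 0, -2], [0, 0, 0]],
    [0.5, [0, 0, -3], [0, 0, 0]],
    [0.5, [0, 0, -3], [0, 4, 0]],
    [0.5, [0, 0, -3], [0, 0, 0]],
    [0.5, [-2, 0, -3], [0, 0, 0]],
    [0.5, [-3, 0, -2], [0, 0, 0]],
    [0.5, [-1, 0, 0], [0, 0, 0]],
    [0.5, [0, 0, 0], [0, 0, 0]],
    [0.5, [0, 0, 0], [0, 0, 0]],
    [0.5, [0, 0, 0], [0, 0, 0]],
  ],
)

```text
time_s: 21.12
tool_pos: [0.603, 0.2148, 0.2031]
tool_rot: [-180.0, -0.3, -166.9]
force: [-0.0, -0.1, -0.4]
grip_width: 0.0435
```

```bash
python3 - <<'E'
from h import *
c=cam('wrist');np.savez('w9.npz',**c);need([.5530,.2017,.2],[180,0,-167])
s=cam('side');e=cam('scene')
a=cv2.resize(c['img'][50:290,240:440],(400,480),interpolation=cv2.INTER_CUBIC)
b=cv2.resize(s['img'][195:255,240:340],(400,240),interpolation=cv2.INTER_CUBIC);d=cv2.resize(s['img'][277:337,288:388],(400,240),interpolation=cv2.INTER_CUBIC)
save('f9.png',np.hstack([a,np.vstack([b,d])]))
p=[.5673,-.1333,np.radians(8.3)];states(s,p,'side');states(e,p,'scene')
E
```

```text
now [0.6027 0.2148 0.2029] [-179.96   -0.3  -166.9 ] F [ 0.39 -0.1  -0.27] w 0.0434 t 21.1667
shift cm (cur tool axes) [ 5.14 -0.14  0.32]  after turn: [ 5.14 -0.15  0.29] turn [-0.04 -0.3   0.1 ]
side y 27 corr +x up / -x up [np.float64(0.516), np.float64(0.438)]
side y 9 corr +x up / -x up [np.float64(0.237), np.float64(0.622)]
side y -9 corr +x up / -x up [np.float64(0.292), np.float64(0.674)]
side y -27 corr +x up / -x up [np.float64(0.43), np.float64(0.769)]
scene y 27 corr +x up / -x up [np.float64(0.653), np.float64(0.504)]
scene y 9 corr +x up / -x up [np.float64(0.575), np.float64(0.831)]
scene y -9 corr +x up / -x up [np.float64(0.554), np.float64(0.808)]
scene y -27 corr +x up / -x up [np.float64(0.661), np.float64(0.876)]
```

View pics/f9.png

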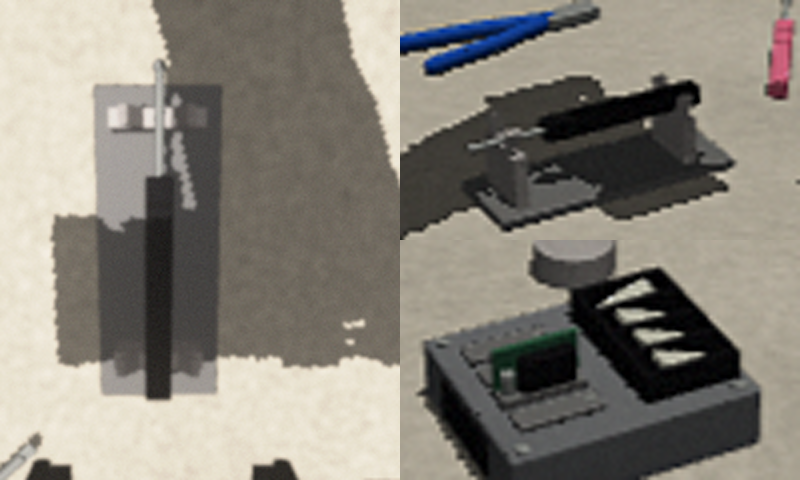

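```bash
python3 - <<'E'
from h import *
c=dict(np.load('w9.npz'))
h=back(c,[[319.5,138.5],[319,249]],.046);t=back(c,[[320,82]],.041);print(h,t)
o=np.array([.5716,.2061,0]);r=R.from_euler('z',-13.1,degrees=True)
print('in cradle: handle ends',r.apply(h-o).round(4),'tip',r.apply(t-o).round(4))
c2=dict(np.load('w2.npz'))
print('before',r.apply(back(c2,[[333,205],[334,318]],.046)-o).round(4),r.apply(back(c2,[[333,145]],.041)-o).round(4))
E
```

```text
[[0.52729615 0.19579657 0.046     ]
 [0.62299854 0.21748366 0.046     ]] [[0.48321185 0.18600062 0.041     ]]
in cradle: handle ends [[-0.0455  0.      0.046 ]
 [ 0.0526 -0.0006  0.046 ]] tip [[-0.0906  0.0005  0.041 ]]
before [[-0.046  -0.0002  0.046 ]
 [ 0.05   -0.0001  0.046 ]] [[-0.0903  0.0003  0.041 ]]
```

The stylus lies within 1 mm of its original place, the rocker states are as wanted, and the robot is clear. I hand in.

```bash
python3 - <<'E'
from h import *
print(env.sign_off())
E
```

```text
the job is handed in; nothing more can be done
None
```

The rocker beside the module's slot (y = -9 mm) is flipped, the stylus is back in its cradle, and the job is handed in at about 21 s.

- **Flip:** I pressed the raised +x end with the stylus tilted about 40°. The highest force reading was about 7 N. The tip slid towards the paddle's end on the first press, so I lifted and pressed again nearer the pivot to make sure it reached its stop.
- **Rockers:** in the last side and scene images the flipped rocker matches the -x-up pose. The other three are unchanged: y = 27 mm still has its +x end up, and y = 9 and -27 mm their -x ends.
- **Stylus:** it turned about 4° in the grip while pressing, which I compensated before laying it down. The tip and the handle's front end then measured within about 1 mm of where they lay before.
- **Disagreements:**
  - While pressing, the tip height worked out from the arm's pose read 3–5 mm lower than possible. The turn in the grip explains this.
  - The handle's rear end measured 2.6 mm off its earlier reading. That reading was taken with the gripper hiding the end, so I trust the tip and front end more.
- **Bystanders:** I sent the arm clear of them but did not re-measure their positions at the end.

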